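Find the hidden notch and lock the board holder

ROBOT

A 6-joint arm with a two-finger parallel gripper is mounted at the origin on the work surface. World frame = base frame: x ahead of the robot, y to its left, z up, the work surface at z = 0. Lengths are in m, angles in rad, forces in N, time in s.
With the tool pointing down it reaches from about 0.35 to 0.925 m from the base axis. Payload 6.4 kg.
Tool frame: the origin (TCP) lies on the centre line of the jaws, within the pads' length; the fingertips stand 22 mm ahead of it and the grasp point (between the pads) lies 3 mm ahead of it; z points along the fingers, y is the line along which they close (so a half turn about z gives the same grasp; the last joint's range is limited). The gripper opens to 85 mm and grips with 20 to 120 N. Pads are 22 mm wide; open, the fingers measure 114 mm over their backs; the gripper's body (76 mm by 85 mm) begins 54 mm behind the grasp point. The pads swing forward as they close: fully open they stand 13 mm farther back than shut.
Start: joints at [-1.459, 0.245, 1.558, -0, 1.339, -0.174], TCP at [0.183, -0.624, 0.253] pointing down, gripper open.
Joint ranges: [-3.13, 3.13], [-1.02, 2.26], [0.13, 2.54], [-0.95, 4.09], [0.21, 2.88], [-2.74, 2.74]. Speed limits (rad/s): [2.57, 2.57, 3.14, 3.14, 3.14, 3.14].

INTERFACE

Orientations are given as [roll, pitch, yaw] about the fixed x, y, z axes, in that order (R = Rz(yaw) Ry(pitch) Rx(roll)).
In Python, from rig import sense, eyes, arm, search_frame, cut_out gives the robot as it stands.
- The arm moves only by the shell command python3 -m inch 'ROWS' [FORCE]. ROWS is text: rows parted by semicolons, each of 5 numbers parted by spaces: the closure, from 0 (fully open) to 1 (shut), then the shift along the world's x, y, z in mm, then the turn about the world's z in degrees. In form: fingers dx dy dz spin; .... A call has 1 to 12 rows; each row is the pose to reach, as a shift and turn from the pose commanded when the call began; what a row does not reach only later rows make up. A row lasts 1/12 s, in which the tool goes at most 41.7 mm and 7.16 degrees, less where a joint would pass 70% of its speed; a pose out of reach is approached as far as the arm can. A call with a gripper value outside its range is refused whole. The fingers move at their own pace and stop on an object; FORCE is the grip in N (left out, the last holds). Time passes only in rows, so rows that repeat a pose let the fingers close. It gives the time, the measured TCP pose, the force, the opening and the grip force at its end, in the units of the state.
- sense(): the state, without advancing time (a new reading comes with each control period).
- eyes.capture(name): name is "side" or "top" or "wrist"; returns (picture, depth): 480x640x3 uint8, red, green, blue; 480x640 float32, m along the optical axis (not along the pixel's ray), 0 where there is no reading.
- eyes.calibration(name): a dict with "intrinsics" (3x3 intrinsics, pixels), "k1" (the pictures are not rectified: a ray, as slopes to the right and down, at radius r is drawn at 1 + k1 r^2 times it, then the intrinsics apply), "extrinsics" (4x4, takes a point from camera to world coordinates). Camera axes: x right, y down, z forward; pixel columns grow to the right and rows downward; lengths in m; the calibration is good to about 2 mm. A picture is of the moment at which its call begins: read the wrist's pose just before it. calibration takes no time and is no camera call; for the wrist camera it gives the pose at the moment of the call.
- arm.job_done(): hands the job in; it is judged then, once.
Trained networks look in the newest picture that a camera, given by its name, has taken for a name from the list of things; names that differ only in an ending like _2 or _b are one class to them, and where a whole thing is asked for, a point or a joint stands for the part that bears it (a point fixed in the world has none). Each returns a list of dicts, best first, with "p" (0 to 1); they miss things now and then, are a little off and sometimes report something else, mostly with a low value. They report only what shows in the picture. A call takes as long as a camera call. They do not tell look-alikes from the thing itself.
- search_frame(camera, thing): "bbox" ([left, top, right, bottom] in pixels, round what is visible of it).
- cut_out(camera, thing): "mask" (480x640 bool, what is visible of it) and "bbox" ([left, top, right, bottom] in pixels, round what is visible of it).
The state is a dict: "t": time; "qpos": joint angles; "dq": joint speeds; "joint_torque": joint torques, N m; "eef_pos": TCP position; "tool_rot": TCP orientation; "contact_force": force on the tool from outside, world axes, zero at the start; "torque": the same for the moment, N m; "grip_width": opening from 0.0 (shut) to 1.0 (fully open); "grip_force": force on a finger pad.
Only numpy, scipy, OpenCV 4.12 (cv2) and the standard library are available. Lean on these libraries where they do the work, as an engineer would, in place of code of your own. Each camera call takes 0.05 s, during which the arm holds its last target. There are 200 camera calls.

TASK

Lock the circuit-board holder: lift the orange-headed key out of its grey stand, lower its foot through the wide opening of the slot in the holder's cover, and drag it along the slot, resting lightly on the sprung bar underneath, until it drops into the bar's hidden notch. Stop there, seat the key fully home so that its collar lies flat on the cover, and let go of it. Be gentle: never force the key against the holder, and leave the other things on the bench where they are.

Things in the scene. Friction and masses are not known exactly. Their poses are not given: they have to be found in the camera images.
- holder: Circuit-board holder, fixed. Its lock rail is an aluminium block 70 (x) x 280 (y) x 50 (z) mm; origin: centre of the rail's underside; z up, y along the slot in its flat cover (top at z = 50, 5 mm thick); +x side: lower table (to x = 135, 35 high) with a green board. Slot on the line x = 0. While the foot is in the slot, key and holder must not press with over 18 N (60 N for the knocks of entry and of the collar landing).
- entry (a point): Centre of the slot's wide opening, 26 (x) x 22 (y) mm, level with the cover's top, at holder y = -50 mm, beside a yellow stripe; here the key's foot goes in. Below the cover is a channel 26 mm wide (x).
- slot_end (a point): Closed end of the narrow slot, level with the cover's top. The slot is 11 mm wide and runs from the opening (holder y = -39 mm) to here (y = +62), on the line x = 0.
- bar_top (a point): A fixed point midway along the slot (holder x = 0, y = 0), level with the flat top of the dark bar under the cover: z = 31 mm. The bar lies under the whole opening and slot. It is sprung: it gives straight down up to 8 mm, starting at about 2 N and rising by 1 N per mm. Along y it is held by stiff springs (5 N per mm, 8 mm at most) and returns.
- key_foot (a point): Centre of the key's foot underside. The foot fits the notch that crosses the bar: 13 mm long (y), as wide as the bar, right through it. The notch's place differs each time: centre anywhere from holder y = -18 to +52 mm, not measured and hidden under the cover. Over it the bar springs up round the foot.
- key: Lock key, loose, about 0.12 kg, upright in its stand. Origin at the centre of the foot's underside, z up along the key. Steel foot 20 (x) x 8 (y) x 6 (z) mm; round stem 8 mm thick to z = 31; round collar 34 mm across, z = 31 to 36; orange head 30 (x) x 14 (y) mm, z = 36 to 80. In the holder its x lies along the holder's x (either way round); the foot passes only the wide opening.
- key_grip (a point): Grip point in the key's head, 62 mm above the foot's underside, on the axis; pinch the head across its 14 mm (along the key's y). With the foot on the bar the collar is 12 mm above the cover; in the notch it goes down until the collar lies on the cover, and then stands by itself.
- stand: Grey block 70 x 70 x 45 mm, fixed, that holds the key in a pocket 25 (x) x 13 (y) mm, the key's collar lying on its top; the key lifts straight out (31 mm). Origin at the centre of its underside.
- flask: Small glass jar with black cap, 48 mm across, 85 mm high, loose; leave it. Origin at the centre of its underside.
- driver: Screwdriver 160 mm long with black handle, lying loose; leave it. Origin under its middle, x along it, tip to +x.
- bluebin: Open blue parts bin 100 x 120 x 60 mm, loose; leave it. Origin at the centre of its underside.
Things that resemble listed ones, but are neither listed nor needed, are in the scene too. There is more than one size of the key; the one meant has the size given above.

How it is judged:
By the outcome, as a careful person would: the job done as asked, in the order asked, and still so for the second after the job is handed in, with the robot touching nothing.
It also fails if it takes over 70 s, if anything falls off the work surface, if the arm or the gripper's body presses on something with over 40 N, if the wrist force passes 120 N, or if a joint passes its speed limit or range.

## Working session

There is one attempt and no reset: what is moved stays moved. The work goes in short steps, Python scripts to look and compute and a shell command to move; the robot and the scene stay as the last step left them, time stands still between calls to the robot, and variables do not carry over. Pictures are saved under pics/ and viewed, at most 10 in all, crops included, and the job is handed in when it is done.

```bash
mkdir -p pics; ls
cat > h.py <<'E'
import numpy as np, cv2
from rig import sense, eyes, arm, search_frame, cut_out
def rays(c,uv):
    K=np.array(c["intrinsics"],float); uv=np.asarray(uv,float).reshape(-1,1,2)
    return cv2.undistortPoints(uv,K,np.array([c["k1"],0,0,0],float),None,None,None).reshape(-1,2) if False else cv2.undistortPoints(uv,K,np.array([c["k1"],0,0,0],float)).reshape(-1,2)
def pts(c,uv,d):
    r=rays(c,uv); d=np.asarray(d,float).reshape(-1,1)
    P=np.hstack([r*d,d]); E=np.array(c["extrinsics"]); return P@E[:3,:3].T+E[:3,3]
def onz(c,uv,z):
    r=rays(c,uv); E=np.array(c["extrinsics"]); D=np.hstack([r,np.ones((len(r),1))])@E[:3,:3].T
    return E[:3,3]+D*((z-E[2,3])/D[:,2:])
def proj(c,P):
    E=np.linalg.inv(np.array(c["extrinsics"])); Q=np.atleast_2d(P)@E[:3,:3].T+E[:3,3]
    return cv2.projectPoints(Q.reshape(-1,1,3),np.zeros(3),np.zeros(3),np.array(c["intrinsics"],float),np.array([c["k1"],0,0,0],float))[0].reshape(-1,2)
def save(n,im): cv2.imwrite("pics/"+n,im[...,::-1])
E
cat > a.py <<'E'
from h import *
for cam in ["top","side"]:
    im,d=eyes.capture(cam); save(cam+"1.png",im); np.save(cam+"d.npy",d)
    c=eyes.calibration(cam)
    print(cam,np.round(c["extrinsics"],2).tolist())
    for th in ["key","holder","stand","flask","driver","bluebin"]:
        for r in cut_out(cam,th)[:4]:
            v,u=np.nonzero(r["mask"]&(d>0))
            if len(u)==0: continue
            P=pts(c,np.c_[u,v],d[v,u]); 
            print(cam,th,round(r["p"],2),np.round(r["bbox"]),"med",np.median(P,0).round(3),"lo",np.percentile(P,3,0).round(3),"hi",np.percentile(P,97,0).round(3))
print(sense())
E
python3 a.py
```

```text
pics
top [[-0.01, -1.0, 0.08, 0.52], [-1.0, 0.01, 0.01, 0.06], [-0.01, -0.08, -1.0, 0.86], [0.0, 0.0, 0.0, 1.0]]
top key 0.87 [146. 299. 176. 325.] med [0.46  0.34  0.089] lo [0.441 0.328 0.046] hi [0.48  0.355 0.109]
top key 0.79 [212. 293. 237. 309.] med [0.482 0.235 0.083] lo [0.469 0.225 0.045] hi [0.498 0.25  0.095]
top key 0.56 [197. 346. 223. 376.] med [0.38  0.256 0.091] lo [0.359 0.246 0.046] hi [0.397 0.272 0.109]
top holder 0.91 [327. 204. 483. 298.] med [ 0.548 -0.085  0.033] lo [ 0.485 -0.21   0.015] hi [0.646 0.039 0.051]
top stand 0.89 [199. 272. 250. 322.] med [0.483 0.234 0.044] lo [0.444 0.201 0.005] hi [0.522 0.277 0.047]
top stand 0.52 [212. 290. 238. 309.] med [0.482 0.235 0.083] lo [0.468 0.225 0.044] hi [0.498 0.25  0.095]
top flask 0.63 [206. 177. 238. 208.] med [0.674 0.241 0.083] lo [0.656 0.223 0.015] hi [0.697 0.264 0.087]
top flask 0.33 [209. 286. 232. 306.] med [0.482 0.235 0.084] lo [0.469 0.225 0.047] hi [0.498 0.247 0.096]
top driver 0.84 [281. 318. 306. 410.] med [0.388 0.117 0.021] lo [0.289 0.098 0.001] hi [0.433 0.136 0.026]
top bluebin 0.94 [271.
[... 1047 characters left out ...]
hi [0.846 0.156 0.06 ]
{'t': 0.7, 'qpos': array([-1.45908793e+00,  2.45026910e-01,  1.55779773e+00,  1.23001920e-05,
        1.33876443e+00, -1.74119227e-01]), 'dq': array([ 0.00055643, -0.001042  ,  0.00039079,  0.00014556, -0.00268071,
        0.00019309]), 'joint_torque': array([-2.82032761e-04, -4.29403389e+01, -3.26360428e+01, -1.91698368e-04,
        3.02561166e-04, -1.57256028e-05]), 'eef_pos': array([ 0.18326482, -0.62362875,  0.25333826]), 'tool_rot': array([ 3.14158706e+00, -1.11701887e-05,  2.85824791e-01]), 'contact_force': array([-1.13256602, -0.62069422,  0.59675944]), 'torque': array([ 0.00713122,  0.00686902, -0.03106116]), 'grip_force': 0.0, 'grip_width': 0.9992310246693238}
```

Run:
```python
import cv2
t=cv2.imread("pics/top1.png"); s=cv2.imread("pics/side1.png")
cv2.imwrite("pics/c1.png",cv2.resize(t[260:400,130:320],None,fx=4,fy=4,interpolation=cv2.INTER_CUBIC))
```

```text
(no output)
```

View pics/top1.png

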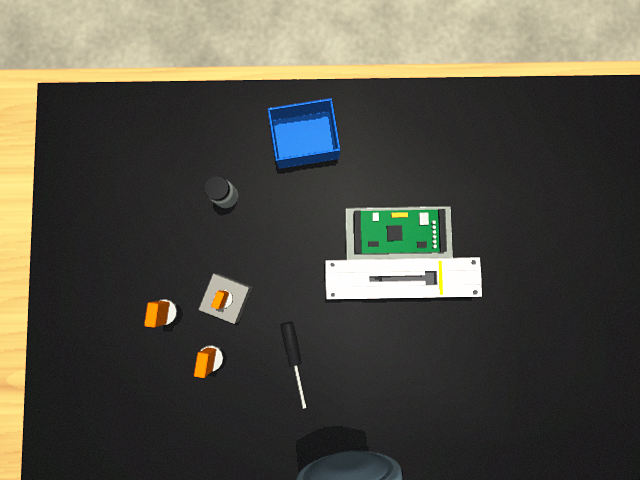

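View pics/c1.png

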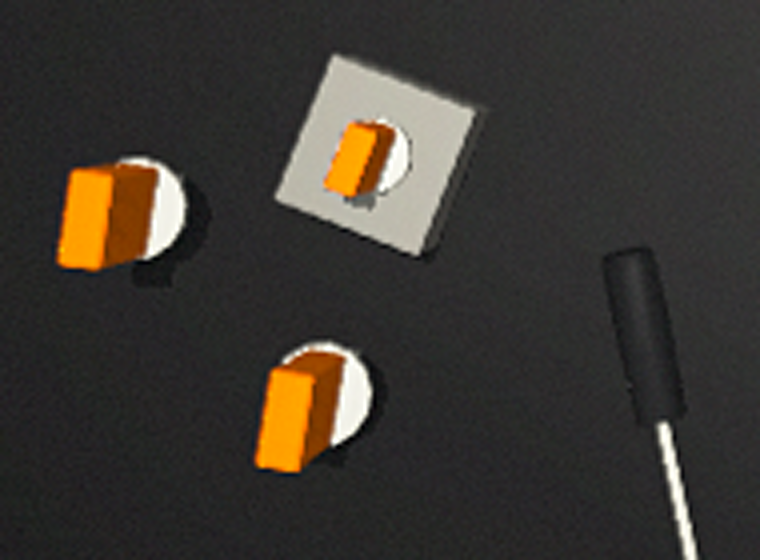

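Candidates: (161,312) and (209,361) stand loose on the mat with larger heads and reach z ≈ 0.109. The one at (222,300) sits in the grey stand, and its top at z ≈ 0.095 matches 45 + 49 mm, so that is the key meant. The holder's board side faces world +x, and its opening and yellow stripe at (431–440,278) are on the −y side.

```bash
cat > b.py <<'E'
from h import *
cl={k:eyes.calibration(k) for k in("top","side")}
def rect(P,n):
    (c,s,a)=cv2.minAreaRect((P[:,:2]*1000).astype(np.float32)); print(n,len(P),"c",np.round(c,1),"size",np.round(s,1),"ang",round(a,1),"z",np.median(P[:,2]).round(4))
for cam in cl:
    c=cl[cam]; d=np.load(cam+"d.npy"); v,u=np.nonzero(d>0); P=pts(c,np.c_[u,v],d[v,u]); 
    sel=lambda x0,x1,y0,y1,z0,z1:P[(P[:,0]>x0)&(P[:,0]<x1)&(P[:,1]>y0)&(P[:,1]<y1)&(P[:,2]>z0)&(P[:,2]<z1)]
    rect(sel(.45,.52,.2,.27,.089,.1),cam+" keytop"); rect(sel(.43,.54,.19,.285,.040,.047),cam+" stand"); rect(sel(.43,.54,-.3,.1,.047,.055),cam+" rail")
# top image pixels at z=.05 : opening / slot
im=cv2.imread("pics/top1.png"); c=cl["top"]
g=cv2.cvtColor(im,cv2.COLOR_BGR2HSV)
m=(g[...,0]>22)&(g[...,0]<38)&(g[...,1]>150)&(g[...,2]>120); m[:255]=0; m[305:]=0; m[:,:400]=0; m[:,490:]=0
v,u=np.nonzero(m); print("stripe",onz(c,np.c_[u,v],.05).mean(0),len(u))
print("ends",onz(c,[[369,278],[438,278],[425,278],[326,280],[482,277]],.05).round(4))
E
python3 b.py
```

```text
top keytop 150 c [482.6 239.9] size [14.3 30.2] ang 68.8 z 0.0932
top stand 1170 c [482.7 240.3] size [70.7 70.3] ang 68.1 z 0.0444
top rail 4257 c [510.3 -85.9] size [ 59.5 280.3] ang 0.2 z 0.0493
side keytop 218 c [484.7 241.3] size [14.1 31.9] ang 68.6 z 0.0932
side stand 1741 c [484.3 241.2] size [70.6 73.6] ang 68.3 z 0.0445
side rail 3679 c [511.2 -85.3] size [ 58.7 284.6] ang 0.3 z 0.0507
stripe [ 0.51637888 -0.15217968  0.05      ] 105
ends [[ 0.5171 -0.0239  0.05  ]
 [ 0.5158 -0.1482  0.05  ]
 [ 0.5161 -0.1248  0.05  ]
 [ 0.5142  0.0538  0.05  ]
 [ 0.5168 -0.2273  0.05  ]]
```

```bash
python3 -m inch '0 300 480 0 -16.4;0 300 480 0 -16.4;0 300 480 0 -16.4;0 300 480 0 -16.4;0 300 480 0 -16.4;0 300 480 0 -16.4;0 300 480 0 -16.4;0 300 480 0 -16.4;0 300 480 0 -16.4;0 300 480 0 -16.4;0 300 480 0 -16.4;0 300 480 0 -16.4'; python3 -c "
from h import *
print(np.round(eyes.calibration('wrist')['extrinsics'],3).tolist())"
```

```text
t: 1.7
eef_pos: [0.449, -0.1978, 0.2537]
tool_rot: [3.141, -0.001, -0.001]
contact_force: [0.3, -1.0, 0.3]
grip_width: 1.0
grip_force: 0.0
[[-0.001, -0.959, -0.283, 0.52], [-1.0, 0.001, -0.001, -0.198], [0.001, 0.283, -0.959, 0.374], [0.0, 0.0, 0.0, 1.0]]
```

```bash
python3 -m inch '0 20 40 0 0;0 20 80 0 0;0 20 80 0 0;0 20 80 0 0;0 20 80 0 0'
python3 - <<'E'
from h import *
c=eyes.calibration("wrist"); im,d=eyes.capture("wrist"); save("w1.png",im); np.save("w1d.npy",d); np.savez("w1c.npz",**{k:np.array(v) for k,v in c.items()})
v,u=np.nonzero(d>0); P=pts(c,np.c_[u,v],d[v,u])
S=P[(P[:,2]>.045)&(P[:,2]<.056)&(P[:,0]>.44)&(P[:,0]<.56)]
print(len(S),np.percentile(S,[0,1,50,99,100],0).round(4)); print(cv2.minAreaRect((S[:,:2]*1000).astype(np.float32)))
hs=cv2.cvtColor(im,cv2.COLOR_RGB2HSV)
for n,h in [("entry",-.05),("end",.062)]: print(n,proj(c,[.516,-.086+h,.05]))
E
```

```text
t: 2.12
eef_pos: [0.4683, -0.1197, 0.2535]
tool_rot: [3.141, -0.0, 0.0]
contact_force: [0.9, -0.3, -0.1]
grip_width: 1.004
grip_force: 0.0
20075 [[ 0.4662 -0.2263  0.045 ]
 [ 0.4829 -0.2233  0.0481]
 [ 0.5192 -0.0846  0.05  ]
 [ 0.5511  0.0512  0.0518]
 [ 0.5531  0.2076  0.0535]]
((513.7721557617188, -9.123214721679688), (78.16596984863281, 436.795654296875), 2.222508430480957)
entry [[330.49956119 163.37423939]]
end [[212.19687878 163.71757664]]
```

View pics/w1.png

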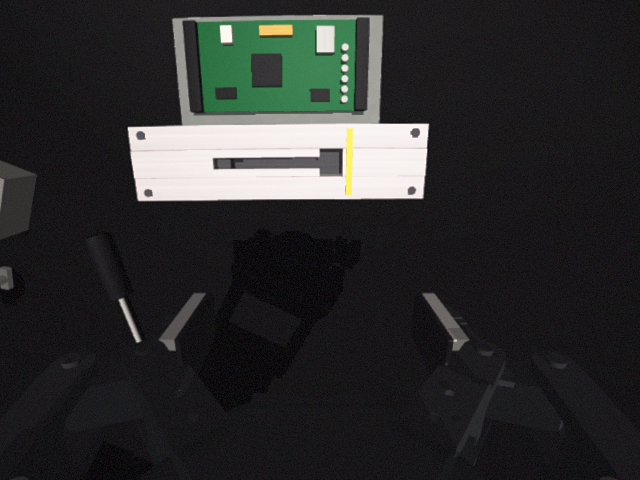

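The picture shows the rail at (130–428,125–200), the opening at about (319–343,149–176), the slot's end near x=213, and the yellow stripe at 349. That agrees with the estimate, so I'll measure it more finely.

Run:
```python
from h import *
c=dict(np.load("w1c.npz")); im=cv2.imread("pics/w1.png"); g=im.max(2)
# rectify cover plane to 0.25 mm/px: rows x .47...56, cols y .06..-.24
xs=np.arange(.47,.56,.00025); ys=np.arange(-.24,.07,.00025)
X,Y=np.meshgrid(xs,ys,indexing="ij"); uv=proj(c,np.c_[X.ravel(),Y.ravel(),0*X.ravel()+.05]).astype(np.float32)
R=cv2.remap(im,uv[:,0].reshape(X.shape).copy(),uv[:,1].reshape(X.shape).copy(),cv2.INTER_CUBIC)
G=R.max(2)
def cross(x0,y0,x1,y1,n=400):
    t=np.linspace(0,1,n); p=np.c_[x0+(x1-x0)*t,y0+(y1-y0)*t]; q=proj(c,np.c_[p,0*t+.05]).astype(np.float32)
    s=cv2.remap(g.astype(np.float32),q[:,0].reshape(1,-1).copy(),q[:,1].reshape(1,-1).copy(),cv2.INTER_LINEAR)[0]
    b=s>120; k=np.nonzero(b[1:]!=b[:-1])[0]; return p[k].round(4).tolist()
for y in(-.2,-.17,0.03):print("x edges y",y,[a[0] for a in cross(.46,y,.57,y)])
for y in(-.14,-.136,-.132,-.1,-.08,-.06,-.04):print("slot x y",y,[a[0] for a in cross(.49,y,.54,y)])
for x in(.49,.516,.509,.523,.545):print("y edges x",x,[a[1] for a in cross(x,-.25,x,.075,900)])
```

```text
x edges y -0.2 [0.4826, 0.5526]
x edges y -0.17 [0.4823]
x edges y 0.03 [0.4807, 0.551]
slot x y -0.14 [0.5062, 0.5297]
slot x y -0.136 [0.5062, 0.5297]
slot x y -0.132 [0.5062, 0.5297]
slot x y -0.1 [0.5123, 0.5215]
slot x y -0.08 [0.5122, 0.5216]
slot x y -0.06 [0.5117, 0.5215]
slot x y -0.04 [0.5118, 0.5215]
y edges x 0.49 [-0.2269, -0.2178, -0.2113, 0.0381, 0.0446, 0.0533]
y edges x 0.516 [-0.2269, -0.147, -0.0251, 0.054]
y edges x 0.509 [-0.2269, -0.147, -0.126, 0.054]
y edges x 0.523 [-0.2269, -0.1466, -0.126, 0.0544]
y edges x 0.545 [-0.2261, -0.2178, -0.2102, 0.0388, 0.045, 0.0537]
```

```bash
python3 -m inch '0 15 360 0 -21.2;0 15 360 0 -21.2;0 15 360 0 -21.2;0 15 360 0 -21.2;0 15 360 0 -21.2;0 15 360 0 -21.2;0 15 360 0 -21.2;0 15 360 0 -21.2;0 15 360 0 -21.2;0 15 360 0 -21.2;0 15 360 0 -21.2;0 15 360 0 -21.2'
python3 - <<'E'
from h import *
print(sense()["eef_pos"])
c=eyes.calibration("wrist"); im,d=eyes.capture("wrist"); save("w2.png",im)
hs=cv2.cvtColor(im,cv2.COLOR_RGB2HSV); m=(hs[...,0]<22)&(hs[...,1]>150)&(hs[...,2]>60)
v,u=np.nonzero(m&(d>0)); P=pts(c,np.c_[u,v],d[v,u]); Q=P[(P[:,2]>.088)&(P[:,2]<.1)&(np.hypot(P[:,0]-.4835,P[:,1]-.2405)<.04)]
print(len(Q),cv2.minAreaRect((Q[:,:2]*1000).astype(np.float32)),np.median(Q[:,2]))
v,u=np.nonzero(d>0); P=pts(c,np.c_[u,v],d[v,u]); Q=P[(P[:,2]>.042)&(P[:,2]<.048)&(np.hypot(P[:,0]-.4835,P[:,1]-.2405)<.055)]
print(len(Q),cv2.minAreaRect((Q[:,:2]*1000).astype(np.float32)))
E
```

```text
t: 3.17
eef_pos: [0.4838, 0.2391, 0.2531]
tool_rot: [3.141, 0.0, -0.372]
contact_force: [-0.5, -0.7, -0.8]
grip_width: 0.998
grip_force: 0.0
[0.48384377 0.23914726 0.25307265]
545 ((484.1019592285156, 239.5479736328125), (13.045392990112305, 29.880420684814453), 68.67308044433594) 0.09377972659216716
3791 ((483.8936462402344, 239.72598266601562), (70.13859558105469, 70.36549377441406), 68.18216705322266)
```

View pics/w2.png

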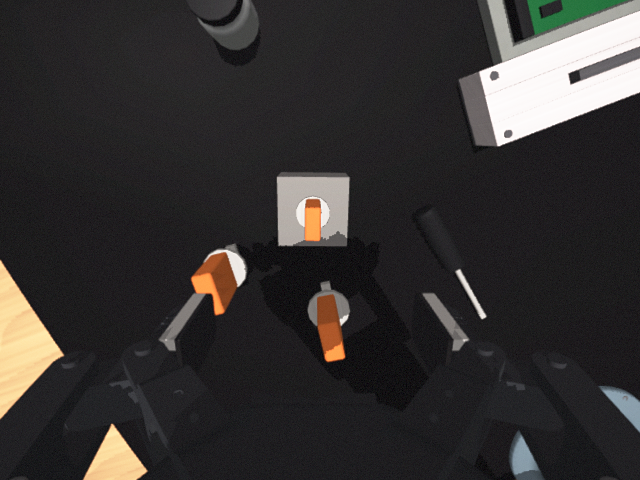

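The picture shows the key at (313,220) in its stand, centred between the fingers. The two larger keys at (220,280) and (330,325) are clear of the fingers' paths.

```bash
python3 -m inch '0.5 0 0 -40 -0.3;0.5 0 0 -80 -0.3;0.5 0 0 -120 -0.3;0.5 0 0 -150 -0.3;0.5 0 0 -165 -0.3;0.5 0 0 -174 -0.3;0.5 0 0 -174 -0.3;0.5 0 0 -174 -0.3' 40; python3 -m inch '1 0 0 0 0;1 0 0 0 0;1 0 0 0 0;1 0 0 0 0;1 0 0 0 0;1 0 0 0 0;1 0 0 0 0;1 0 0 0 0' 40
```

```text
t: 3.88
eef_pos: [0.4842, 0.2395, 0.0801]
tool_rot: [-3.141, -0.001, -0.378]
contact_force: [0.3, -0.5, -0.2]
grip_width: 0.494
grip_force: 0.0
t: 4.55
eef_pos: [0.4846, 0.2406, 0.0811]
tool_rot: [-3.14, -0.003, -0.375]
contact_force: [-0.5, -0.8, 7.4]
grip_width: 0.158
grip_force: 40.0
```

```bash
python3 -m inch '1 0 0 5 0;1 0 0 15 0;1 0 0 25 0;1 0 0 40 0;1 0 0 70 0;1 0 0 100 0;1 0 0 110 0;1 0 0 110 0'
python3 - <<'E'
from h import *
im,d=eyes.capture("side"); r=search_frame("side","key"); print([(x["p"],np.round(x["bbox"])) for x in r][:4])
w,wd=eyes.capture("wrist"); 
save("s2.png",np.hstack([cv2.resize(im[220:440,180:420],(480,440)),w[200:420,160:480][:, :]if False else cv2.resize(w[220:440,200:350],(300,440))]))
print(sense()["contact_force"],sense()["grip_width"])
E
```

```text
t: 5.22
eef_pos: [0.4852, 0.241, 0.1933]
tool_rot: [-3.137, -0.006, -0.376]
contact_force: [-0.2, -0.2, -1.4]
grip_width: 0.158
grip_force: 39.2
[(0.87, array([317., 350., 356., 430.])), (0.79, array([216., 354., 255., 434.])), (0.68, array([268., 240., 299., 300.]))]
[ 0.51269568 -0.2846423  -1.03334892] 0.16090237202678456
```

View pics/s2.png

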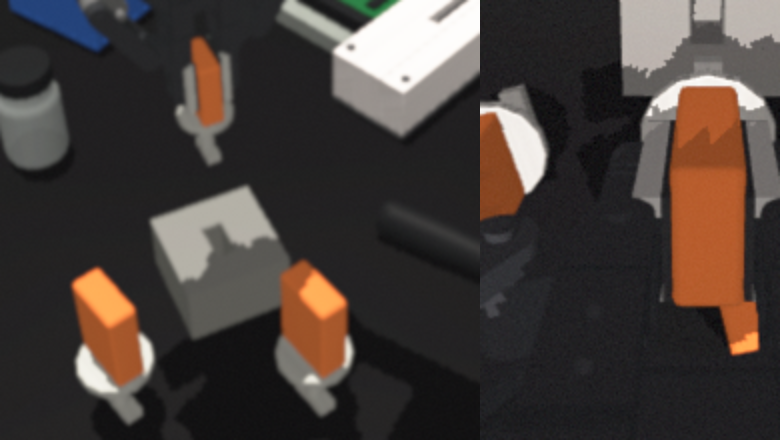

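Key held out of the stand, the pocket empty; the collar shows at (205,110) under the fingers. Next I measure how it sits in the hand, then carry it over the entry.

```bash
cat > m.py <<'E'
from h import *
from scipy.spatial.transform import Rotation as Ro
s=sense(); c=eyes.calibration("wrist"); im,d=eyes.capture("wrist")
R=Ro.from_euler("xyz",s["tool_rot"]).as_matrix()
v,u=np.nonzero((d>0)&(d<.4)); P=(pts(c,np.c_[u,v],d[v,u])-s["eef_pos"])@R; col=im[v,u].astype(float)
org=(col[:,0]>1.8*col[:,2]+20)
w=(~org)&(col.min(1)>60)
for n,mk in [("head",org),("bright",w)]:
    k=mk&(np.abs(P[:,0])<.04)&(np.abs(P[:,1])<.03)&(P[:,2]>-.03)&(P[:,2]<.08); Q=P[k]*1000
    print(n,len(Q)); h,e=np.histogram(Q[:,2],np.arange(-30,80,4))
    for i in np.nonzero(h>8)[0]:
        q=Q[(Q[:,2]>=e[i])&(Q[:,2]<e[i+1])]; print(" z",e[i],len(q),"x",np.percentile(q[:,0],[1,99]).round(1),"y",np.percentile(q[:,1],[1,99]).round(1))
print(s["eef_pos"],s["tool_rot"])
E
python3 m.py
```

```text
head 3852
 z -18 40 x [-12.1  12.3] y [-4.5  6.5]
 z -14 2571 x [-14.3  14.7] y [-6.5  6.9]
 z -10 181 x [12.1 15.2] y [-6.7  7.1]
 z -6 163 x [13.  15.2] y [-6.4  6.9]
 z -2 161 x [11.8 15. ] y [-6.6  7.1]
 z 2 133 x [12.8 15.1] y [-6.4  6.9]
 z 6 129 x [12.6 15. ] y [-6.5  7.2]
 z 10 126 x [12.5 15. ] y [-6.4  6.9]
 z 14 107 x [10.3 14.9] y [-6.5  7. ]
 z 18 98 x [13.5 15.1] y [-6.2  6.7]
 z 22 90 x [13.6 15. ] y [-6.   6.5]
 z 26 44 x [13.3 14.9] y [-5.6  6.9]
bright 2045
 z -18 185 x [-11.2  11.3] y [-12.7  13.5]
 z -14 159 x [ 9.3 11. ] y [-13.1  13.4]
 z -10 147 x [ 9.8 11. ] y [-13.   13.5]
 z -6 127 x [ 6.1 11.1] y [-13.1  14.3]
 z -2 125 x [ 9.7 11.1] y [-13.1  13.5]
 z 2 108 x [ 6.5 10.9] y [-13.   14.4]
 z 6 102 x [ 9.9 11. ] y [-12.9  13.7]
 z 10 97 x [ 9.5 11. ] y [-13.2  13.4]
 z 14 89 x [ 9.2 12.8] y [-12.9  13.7]
 z 18 13 x [10.1 13.7] y [-11.1  13.4]
 z 26 46 x [ 3.5 15.8] y [-15.3  15. ]
 z 30 688 x [ 0.1 16.4] y [-15.8  16.7]
 z 34 47 x [ 6.4 16.1] y [-13.6  15.4]
 z 58 57 x [6.8 9.8] y [-3.4  4. ]
 z 62 34 x [7.1 9.6] y [-3.5  4. ]
 z 66 12 x [8.8 9.4] y [-3.5  4. ]
[0.48213752 0.24007128 0.18749525] [ 3.13986084e+00  2.44464206e-03 -3.75656570e-01]
```

```bash
python3 -m inch '1 35 -376 0 21.9;1 35 -376 0 21.9;1 35 -376 0 21.9;1 35 -376 0 21.9;1 35 -376 0 21.9;1 35 -376 0 21.9;1 35 -376 0 21.9;1 35 -376 0 21.9;1 35 -376 0 21.9;1 35 -376 0 21.9;1 35 -376 0 21.9;1 35 -376 0 21.9'; python3 -m inch '1 0 0 -20 0;1 0 0 -40 0;1 0 0 -50 0;1 0 0 -50 0;1 0 0 -50 0;1 0 0 -50 0'
python3 - <<'E'
from h import *
s=sense(); c=eyes.calibration("wrist"); im,d=eyes.capture("wrist"); s2=sense()
np.save("w3d.npy",d); save("w3.png",im); np.savez("w3c.npz",**{k:np.array(v) for k,v in c.items()})
print(s["eef_pos"],s2["eef_pos"],s2["tool_rot"],s2["contact_force"])
E
```

```text
t: 6.42
eef_pos: [0.5172, -0.1359, 0.1873]
tool_rot: [-3.139, 0.003, 0.005]
contact_force: [1.0, 0.6, -1.7]
grip_width: 0.156
grip_force: 39.6
t: 6.92
eef_pos: [0.5188, -0.1353, 0.1401]
tool_rot: [3.141, -0.001, 0.008]
contact_force: [0.4, 0.4, -1.0]
grip_width: 0.157
grip_force: 39.7
[ 0.5188229  -0.13525414  0.1401446 ] [ 0.51901761 -0.1355432   0.1404796 ] [ 3.14073181e+00 -1.81466708e-03  7.20738661e-03] [ 0.38133602 -0.12684717 -0.97286605]
```

View pics/w3.png

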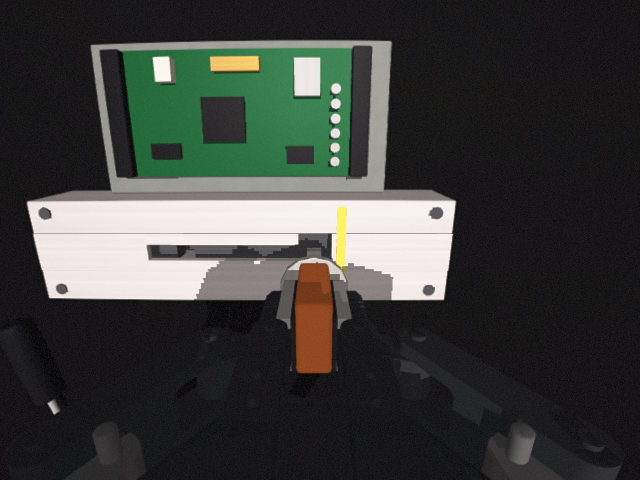

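The key hangs over the opening at (315,245), centred between the slot on its left and the stripe at (341,237) on its right. I check the offset from this closer view.

Run:
```python
from h import *
c=dict(np.load("w3c.npz")); im=cv2.imread("pics/w3.png"); g=im.max(2).astype(np.float32)
def cross(x0,y0,x1,y1,th=90,n=1000):
    t=np.linspace(0,1,n); p=np.c_[x0+(x1-x0)*t,y0+(y1-y0)*t]; q=proj(c,np.c_[p,0*t+.05]).astype(np.float32)
    s=cv2.remap(g,q[:,0].reshape(1,-1).copy(),q[:,1].reshape(1,-1).copy(),cv2.INTER_LINEAR)[0]
    b=s>th; k=np.nonzero(b[1:]!=b[:-1])[0]; return p[k].round(4).tolist()
for y in(-.2,-.03,0.03):print("x edges y",y,[a[0] for a in cross(.46,y,.57,y)])
for y in(-.1,-.08,-.06,-.04):print("slot x y",y,[a[0] for a in cross(.50,y,.535,y)])
for x in(.516,.525,.528,.545):print("y edges x",x,[a[1] for a in cross(x,-.25,x,.075)])
d=np.load("w3d.npy"); v,u=np.nonzero(d>0); P=pts(c,np.c_[u,v],d[v,u])
Q=P[(P[:,2]>.1)&(P[:,2]<.115)]; print(np.percentile(Q,[1,99],0).round(4)) # collar
S=P[(np.abs(P[:,2]-.05)<.004)&(P[:,0]>.46)&(P[:,0]<.56)]; print(np.median(S[:,2]))
```

```text
x edges y -0.2 [0.4827, 0.5593]
x edges y -0.03 [0.4814, 0.5129, 0.5216, 0.566, 0.5668]
x edges y 0.03 [0.481, 0.5558]
slot x y -0.1 [0.5134, 0.5164, 0.5171, 0.5174, 0.5183, 0.5187]
slot x y -0.08 [0.5131, 0.5165, 0.521, 0.5212]
slot x y -0.06 [0.5131, 0.5161, 0.5173, 0.5179, 0.5209, 0.5211]
slot x y -0.04 [0.513, 0.5162]
y edges x 0.516 [-0.2266, -0.1465, -0.14, -0.1309, -0.1043, -0.1013, -0.0568, -0.0503, -0.0265, 0.0542]
y edges x 0.525 [-0.2269, -0.1469, -0.1436, -0.1391, -0.1257, 0.0542]
y edges x 0.528 [-0.2266, -0.1465, -0.1443, 0.0542]
y edges x 0.545 [-0.2263, -0.211, -0.2106, 0.0389, 0.0405, 0.0425, 0.0451, 0.0539]
[[ 0.5192 -0.1516  0.1046]
 [ 0.535  -0.1192  0.1144]]
0.049967080651730084
```

```bash
python3 -m inch '1 -1.5 -1 -5 0;1 -1.5 -1 -15 0;1 -1.5 -1 -15 0;1 -1.5 -1 -15 0;1 -1.5 -1 -15 0'; python3 -c "
from h import *
for i in range(3): eyes.capture('wrist'); s=sense(); print(s['eef_pos'].round(4),s['contact_force'].round(2))"
```

```text
t: 7.38
eef_pos: [0.5167, -0.1366, 0.1241]
tool_rot: [-3.141, 0.0, 0.006]
contact_force: [-0.3, 0.5, -0.5]
grip_width: 0.158
grip_force: 39.7
[ 0.5168 -0.1367  0.1244] [-0.29 -0.1  -0.99]
[ 0.5169 -0.1368  0.1245] [ 0.04  0.14 -0.6 ]
[ 0.5169 -0.1368  0.1245] [-0.66 -0.51 -1.51]
```

```bash
python3 -m inch '1 0.3 0.5 -4 0;1 0.3 0.5 -8 0;1 0.3 0.5 -12 0;1 0.3 0.5 -16 0;1 0.3 0.5 -20 0;1 0.3 0.5 -22 0;1 0.3 0.5 -22 0'; python3 -m inch '1 0 0 -1 0;1 0 0 -2 0;1 0 0 -3 0;1 0 0 -3 0;1 0 0 -3 0'; python3 -m inch '1 0 0 -0.7 0;1 0 0 -1.5 0;1 0 0 -1.5 0;1 0 0 -1.5 0'
```

```text
t: 8.12
eef_pos: [0.5166, -0.1359, 0.1015]
tool_rot: [-3.141, 0.001, 0.007]
contact_force: [-0.4, 0.6, -1.2]
grip_width: 0.16
grip_force: 39.7
t: 8.53
eef_pos: [0.5171, -0.1362, 0.0994]
tool_rot: [3.142, -0.0, 0.007]
contact_force: [-0.5, -0.1, -1.1]
grip_width: 0.159
grip_force: 39.7
t: 8.87
eef_pos: [0.5171, -0.1362, 0.0978]
tool_rot: [3.142, -0.0, 0.007]
contact_force: [-0.1, 0.2, 0.1]
grip_width: 0.159
grip_force: 39.7
```

```bash
python3 -m inch '1 0 0 -1 0;1 0 0 -2 0;1 0 0 -2.5 0;1 0 0 -2.5 0;1 0 0 -2.5 0'; python3 -m inch '1 0 2 0 0;1 0 4 0 0;1 0 6 0 0;1 0 8 0 0;1 -0.1 8 0 0;1 -0.1 8 0 0'; python3 -m inch '1 0 2 0 0;1 0 4 0 0;1 0 6 0 0;1 0 8 0 0;1 -0.1 8 0 0;1 -0.1 8 0 0'
```

```text
t: 9.28
eef_pos: [0.5173, -0.1363, 0.0956]
tool_rot: [3.141, -0.001, 0.007]
contact_force: [0.3, -0.9, 2.3]
grip_width: 0.157
grip_force: 40.0
t: 9.78
eef_pos: [0.5171, -0.1279, 0.0954]
tool_rot: [-3.142, -0.0, 0.007]
contact_force: [0.1, -0.8, 2.3]
grip_width: 0.157
grip_force: 40.1
t: 10.28
eef_pos: [0.5169, -0.1199, 0.0953]
tool_rot: [-3.141, -0.0, 0.007]
contact_force: [0.7, -1.8, 1.6]
grip_width: 0.156
grip_force: 40.2
```

```bash
python3 -m inch '1 0 2 -1 0;1 0 4 -1 0;1 0 6 -1 0;1 -0.1 8 -1 0;1 -0.1 9 -1 0;1 -0.1 9 -1 0;1 -0.1 9 -1 0'
cat > ck.py <<'E'
from rig import sense,eyes
import numpy as np,sys
F=[]
for i in range(2): eyes.capture("side"); s=sense(); F.append(s["contact_force"])
f=np.mean(F,0); print("y",s["eef_pos"].round(4),"F",f.round(2))
sys.exit(0 if f[2]>.8 and abs(f[0])<6 and abs(f[1])<6 else 1)
E
python3 ck.py
```

```text
t: 10.87
eef_pos: [0.5168, -0.111, 0.0944]
tool_rot: [-3.141, -0.0, 0.007]
contact_force: [-0.7, -2.5, 3.1]
grip_width: 0.161
grip_force: 40.3
y [ 0.5168 -0.1111  0.0943] F [ 1.03 -0.99  2.99]
```

```bash
(python3 -m inch '1 0 1 0 0;1 0 2 0 0;1 0 2 0 0' && python3 ck.py && python3 -m inch '1 0 1 0 0;1 0 2 0 0;1 0 2 0 0' && python3 ck.py && python3 -m inch '1 0 1 0 0;1 -0.1 2 0 0;1 -0.1 2 0 0' && python3 ck.py && python3 -m inch '1 0 1 0 0;1 0 2 0 0;1 0 2 0 0' && python3 ck.py && python3 -m inch '1 0 1 0 0;1 0 2 0 0;1 0 2 0 0' && python3 ck.py && python3 -m inch '1 0 1 0 0;1 0 2 0 0;1 0 2 0 0' && python3 ck.py && python3 -m inch '1 0 1 0 0;1 -0.1 2 0 0;1 -0.1 2 0 0' && python3 ck.py && python3 -m inch '1 0 1 0 0;1 0 2 0 0;1 0 2 0 0' && python3 ck.py) | grep -E '^y|refus|rror'
```

```text
y [ 0.5168 -0.1091  0.0943] F [ 0.39 -1.72  3.24]
y [ 0.5167 -0.1071  0.0943] F [-0.27 -2.23  3.52]
y [ 0.5167 -0.105   0.0943] F [ 0.08 -2.07  3.19]
y [ 0.5167 -0.1031  0.0943] F [ 0.68 -2.28  3.7 ]
y [ 0.5167 -0.1011  0.0943] F [ 0.32 -2.02  3.7 ]
y [ 0.5166 -0.099   0.0943] F [-0.18 -2.14  4.18]
y [ 0.5166 -0.0971  0.0943] F [ 0.17 -2.5   4.21]
y [ 0.5165 -0.0951  0.0943] F [ 0.32 -2.7   3.74]
```

```bash
(python3 -m inch '1 0 1 0 0;1 0 2 0 0;1 0 2 0 0' && python3 ck.py && python3 -m inch '1 0 1 0 0;1 0 2 0 0;1 0 2 0 0' && python3 ck.py && python3 -m inch '1 0 1 0 0;1 0 2 0 0;1 0 2 0 0' && python3 ck.py && python3 -m inch '1 0 1 0 0;1 0 2 0 0;1 0 2 0 0' && python3 ck.py && python3 -m inch '1 0 1 0 0;1 0 2 0 0;1 0 2 0 0' && python3 ck.py && python3 -m inch '1 0 1 0 0;1 0 2 0 0;1 0 2 0 0' && python3 ck.py && python3 -m inch '1 0 1 0 0;1 -0.1 2 0 0;1 -0.1 2 0 0' && python3 ck.py && python3 -m inch '1 0 1 0 0;1 0 2 0 0;1 0 2 0 0' && python3 ck.py&& python3 -m inch '1 0 1 0 0;1 0 2 0 0;1 0 2 0 0' && python3 ck.py&& python3 -m inch '1 0 1 0 0;1 0 2 0 0;1 0 2 0 0' && python3 ck.py) | grep -E '^y|refus|rror'
```

```text
y [ 0.5166 -0.0931  0.0943] F [ 0.19 -2.66  3.81]
y [ 0.5166 -0.0911  0.0943] F [ 0.84 -3.07  3.92]
y [ 0.5166 -0.0891  0.0943] F [ 0.   -2.33  4.08]
y [ 0.5166 -0.087   0.0943] F [-0.12 -1.91  3.72]
y [ 0.5165 -0.085   0.0943] F [ 0.04 -2.3   3.48]
y [ 0.5166 -0.083   0.0943] F [-0.31 -2.09  4.06]
y [ 0.5165 -0.081   0.0943] F [-0.07 -2.64  3.88]
y [ 0.5165 -0.079   0.0943] F [-0.23 -2.53  4.16]
y [ 0.5164 -0.077   0.0943] F [ 0.35 -2.98  3.53]
y [ 0.5164 -0.075   0.0943] F [ 0.29 -2.14  4.77]
```

```bash
(python3 -m inch '1 0 1 0 0;1 0 2 0 0;1 0 2 0 0' && python3 ck.py && python3 -m inch '1 0 1 0 0;1 0 2 0 0;1 0 2 0 0' && python3 ck.py && python3 -m inch '1 0 1 0 0;1 0 2 0 0;1 0 2 0 0' && python3 ck.py && python3 -m inch '1 0 1 0 0;1 0 2 0 0;1 0 2 0 0' && python3 ck.py && python3 -m inch '1 0 1 0 0;1 0 2 0 0;1 0 2 0 0' && python3 ck.py && python3 -m inch '1 0 1 0 0;1 0 2 0 0;1 0 2 0 0' && python3 ck.py && python3 -m inch '1 0 1 0 0;1 -0.1 2 0 0;1 -0.1 2 0 0' && python3 ck.py && python3 -m inch '1 0 1 0 0;1 0 2 0 0;1 0 2 0 0' && python3 ck.py&& python3 -m inch '1 0 1 0 0;1 0 2 0 0;1 0 2 0 0' && python3 ck.py&& python3 -m inch '1 0 1 0 0;1 0 2 0 0;1 0 2 0 0' && python3 ck.py) | grep -E '^y|refus|rror'
```

```text
y [ 0.5164 -0.073   0.0943] F [-0.38 -2.66  4.28]
y [ 0.5165 -0.071   0.0943] F [ 0.01 -2.85  4.3 ]
y [ 0.5165 -0.0691  0.0943] F [-0.29 -2.35  4.05]
y [ 0.5164 -0.067   0.0943] F [-0.14 -2.65  4.78]
y [ 0.5165 -0.0651  0.0943] F [-0.33 -2.53  4.69]
y [ 0.5165 -0.0631  0.0943] F [-0.31 -2.17  4.08]
y [ 0.5164 -0.0611  0.0943] F [-0.27 -2.73  4.12]
y [ 0.5163 -0.0591  0.0943] F [ 0.38 -2.67  3.91]
y [ 0.5163 -0.0571  0.0943] F [ 1.05 -2.85  3.81]
y [ 0.5163 -0.0551  0.0943] F [ 0.11 -3.23  4.51]
```

```bash
(python3 -m inch '1 0 1 0 0;1 0 2 0 0;1 0 2 0 0' && python3 ck.py && python3 -m inch '1 0 1 0 0;1 0 2 0 0;1 0 2 0 0' && python3 ck.py && python3 -m inch '1 0 1 0 0;1 0 2 0 0;1 0 2 0 0' && python3 ck.py && python3 -m inch '1 0 1 0 0;1 0 2 0 0;1 0 2 0 0' && python3 ck.py && python3 -m inch '1 0 1 0 0;1 0 2 0 0;1 0 2 0 0' && python3 ck.py && python3 -m inch '1 0 1 0 0;1 0 2 0 0;1 0 2 0 0' && python3 ck.py && python3 -m inch '1 0 1 0 0;1 -0.1 2 0 0;1 -0.1 2 0 0' && python3 ck.py && python3 -m inch '1 0 1 0 0;1 0 2 0 0;1 0 2 0 0' && python3 ck.py&& python3 -m inch '1 0 1 0 0;1 0 2 0 0;1 0 2 0 0' && python3 ck.py&& python3 -m inch '1 0 1 0 0;1 0 2 0 0;1 0 2 0 0' && python3 ck.py) | grep -E '^y|refus|rror'; python3 -c "from rig import sense;print(sense()['t'])"
```

```text
y [ 0.5164 -0.053   0.0943] F [ 0.29 -2.71  4.07]
y [ 0.5163 -0.051   0.0943] F [ 0.6  -2.05  4.06]
y [ 0.5164 -0.0491  0.0943] F [-0.15 -2.51  4.37]
y [ 0.5163 -0.0471  0.0943] F [ 0.54 -2.11  3.89]
y [ 0.5156 -0.0443  0.0933] F [ 1.9   0.25 -0.68]
22.5167
```

```bash
python3 -m inch '1 0.3 0.5 0 0;1 0.3 1 0 0;1 0.3 1 0 0'>/dev/null; python3 ck.py; python3 -m inch '1 0 0 -1 0;1 0 0 -2 0;1 0 0 -3 0;1 0 0 -3 0;1 0 0 -3 0'>/dev/null; python3 ck.py
```

```text
y [ 0.5161 -0.0438  0.0938] F [-1.07  0.22 -1.23]
y [ 0.5167 -0.0441  0.0913] F [ 0.39  0.25 -1.71]
```

```bash
python3 -m inch '1 -0.3 0 -1 0;1 -0.3 0 -2 0;1 -0.3 0 -3 0;1 -0.3 0 -3 0;1 -0.3 0 -3 0'>/dev/null; python3 ck.py; python3 -m inch '1 0 0 -0.5 0;1 0 0 -1 0;1 0 0 -1.5 0;1 0 0 -1.5 0;1 0 0 -1.5 0'>/dev/null; python3 ck.py
```

```text
y [ 0.5164 -0.0441  0.0883] F [ 0.66  0.68 -1.76]
y [ 0.5164 -0.0441  0.0868] F [-0.58  0.24 -1.59]
```

Free all the way; ~1 mm left to the collar landing.

```bash
python3 -m inch '1 0 0 -0.3 0;1 0 0 -0.6 0;1 0 0 -0.6 0;1 0 0 -0.6 0'>/dev/null; python3 ck.py;  python3 -m inch '1 0 0 -0.2 0;1 0 0 -0.5 0;1 0 0 -0.5 0;1 0 0 -0.5 0'>/dev/null; python3 ck.py
```

```text
y [ 0.5163 -0.0441  0.0862] F [-0.14 -0.03 -1.13]
y [ 0.5165 -0.0442  0.0861] F [-3.4   0.71  5.77]
```

```bash
python3 -m inch '1 0 0 0.2 0;1 0 0 0.2 0'; python3 -m inch '0.8 0 0 0.2 0;0.7 0 0 0.2 0;0.6 0 0 0.2 0;0.55 0 0 0.2 0;0.55 0 0 0.2 0' 20; python3 -m inch '0.5 0 0 10 0;0.5 0 0 30 0;0.5 0 0 60 0;0.5 0 0 100 0;0.5 -20 0 140 0;0.5 -40 0 140 0;0.5 -40 0 140 0;0.5 -40 0 140 0'
python3 - <<'E'
from h import *
c=eyes.calibration("wrist"); im,d=eyes.capture("wrist"); t,td=eyes.capture("side")
v,u=np.nonzero(d>0); P=pts(c,np.c_[u,v],d[v,u]); col=im[v,u].astype(float)
k=(col[:,0]>1.8*col[:,2]+20)&(np.hypot(P[:,0]-.516,P[:,1]+.044)<.03)&(P[:,2]>.08)
Q=P[k]; print(len(Q),np.median(Q,0),Q.max(0),cv2.minAreaRect((Q[:,:2]*1000).astype(np.float32)))
k=(np.hypot(P[:,0]-.516,P[:,1]+.044)<.017)&(P[:,2]<.07)&(col[:,0]<1.8*col[:,2]+20); print("collar z",np.percentile(P[k][:,2],[5,50,95]))
save("e.png",np.hstack([im[60:360,100:500],t[130:330,300:567].repeat(1,0) if False else cv2.resize(t[130:330,300:560],(390,300))]))
E
```

```text
t: 25.45
eef_pos: [0.5165, -0.0442, 0.0861]
tool_rot: [3.142, -0.0, 0.007]
contact_force: [-3.3, -0.1, 4.5]
grip_width: 0.157
grip_force: 40.5
t: 25.87
eef_pos: [0.5164, -0.0442, 0.0859]
tool_rot: [-3.142, -0.0, 0.006]
contact_force: [0.1, 0.4, -0.3]
grip_width: 0.445
grip_force: 0.0
t: 26.53
eef_pos: [0.4762, -0.0441, 0.227]
tool_rot: [3.141, -0.002, 0.006]
contact_force: [0.8, -0.2, -0.8]
grip_width: 0.499
grip_force: 0.0
748 [ 0.51757719 -0.04434336  0.09871548] [ 0.53112015 -0.03774496  0.10069618] ((516.4713134765625, -44.36534881591797), (13.206306457519531, 29.321653366088867), 89.84162139892578)
collar z [0.05330349 0.05483475 0.05622787]
```

View pics/e.png

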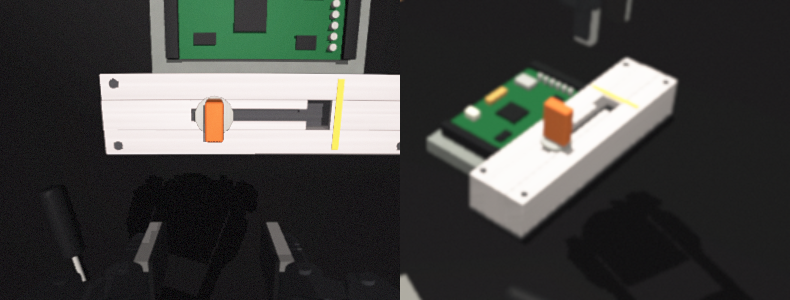

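The key stands upright in the slot at (213,117). Its collar lies flat (top at z = 0.055), its head top is at z = 0.099, and the gripper is clear. I'm handing the job in.

```bash
python3 -c "
from rig import arm
print(arm.job_done())"
```

```text
the job is handed in; nothing more can be done
None
```

The key dropped into the hidden notch at about holder y = +42 mm, was seated with its collar flat on the cover and released, and the job was handed in at about 27 s; the highest force read while the foot was in the slot was about 7 N.

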